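# Hang the instrument carrier on the cooling rail and slide it up to the marker collar

## Robot

A 6-joint arm with a two-finger parallel gripper is mounted at the origin on the work surface. World frame = base frame: x ahead of the robot, y to its left, z up, the work surface at z = 0. Lengths are in mm, angles in rad, forces in N, time in s.
With the tool pointing down it reaches from about 400 to 925 mm from the base axis. Payload 12.5 kg.
Tool frame: the origin (TCP) lies midway between the tips of the shut fingers; the grasp point (between the pads) lies 19 mm behind it; z points along the fingers, y is the line along which they close (so a half turn about z gives the same grasp; the last joint's range is limited). The gripper opens to 95 mm and grips with 3 to 60 N. Pads are 20 mm wide; open, the fingers measure 119 mm over their backs; the gripper's body (75 mm by 180 mm) begins 59 mm behind the grasp point.
Start: joints at [1.097, 0.491, 1.559, -0, 1.092, -0.106], TCP at [224.712, 583.225, 214.661] pointing down, gripper open.
Joint ranges: [-3.1, 3.1], [-0.84, 2.19], [0.05, 2.79], [-1.13, 4.28], [0.06, 2.93], [-2.69, 2.69]. Speed limits (rad/s): [2.22, 2.22, 2.79, 3.14, 3.14, 3.14].

## Interface

Orientations are given as [roll, pitch, yaw] about the fixed x, y, z axes, in that order (R = Rz(yaw) Ry(pitch) Rx(roll)).
In Python, from cell import env gives the robot as it stands.
- The arm moves only by the shell command python3 -m inch 'ROWS'. ROWS is JSON, a list of rows, each a list of 7 numbers: the turn, a rotation vector about the tool's x, y, z in rad, then the shift along the tool's x, y, z in cm, then the closure, from -1 (fully open) to 1 (shut). A call has 1 to 20 rows; each row shifts and turns the commanded pose from where the row before left it, along the tool's axes as they then stand; what a row does not reach is not made up. A row lasts 1/8 s, in which the tool goes at most 62.5 mm and 10.7 degrees, less where a joint would pass 70% of its speed; a pose out of reach is approached as far as the arm can. A call with a gripper value outside its range is refused whole. The fingers move at their own pace and stop on an object; the grip force is fixed at half the most. Time passes only in rows, so rows that do not move let the fingers close. It gives the time, the measured TCP pose, the force, the opening and the grip force at its end, in the units of the state.
- env.state(): the state, without advancing time (a new reading comes with each control period).
- env.read_camera(name): name is "side" or "top" or "wrist"; returns a dict with "img" (384x512x3 uint8, red, green, blue), "depth" (384x512 float32, mm along the optical axis (not along the pixel's ray), 0 where there is no reading), "fx", "fy", "cx", "cy" (pixels), "position" and "orientation" of the camera in the world. Camera axes: x right, y down, z forward; pixel columns grow to the right and rows downward; lengths in mm; the calibration is good to about 2 mm. A picture is of the moment at which its call begins.
- env.job_done(): hands the job in; it is judged then, once.
Trained networks look in a picture, given as the dict that the camera call returned (one of the last four; its "shot" number tells which), for a name from the list of things; names that differ only in an ending like _2 or _b are one class to them, and where a whole thing is asked for, a point or a joint stands for the part that bears it (a point fixed in the world has none). Each returns a list of dicts, best first, with "score" (0 to 1); they miss things now and then, are a little off and sometimes report something else, mostly with a low value. They report only what shows in the picture. A call takes as long as a camera call. They do not tell look-alikes from the thing itself.
- env.find_in(picture, target): "centre" ([x, y, z] in mm, in the coordinates of the camera as it stood for that picture, good to about 4 mm: the middle of the surface that is visible of it).
- env.trace(picture, target): "mask" (384x512 bool, what is visible of it).
The state is a dict: "t": time; "joints": joint angles; "qvel": joint speeds; "tau": joint torques, N m; "eef_pos": TCP position; "tcp_rot": TCP orientation; "ft_force": force on the tool from outside, world axes, zero at the start; "moment": the same for the moment, N m; "opening": opening from 0.0 (shut) to 1.0 (fully open); "grip_force": force on a finger pad.
Only numpy, scipy, OpenCV 4.12 (cv2) and the standard library are available. Lean on these libraries where they do the work, as an engineer would, in place of code of your own. Each camera call takes 0.05 s, during which the arm holds its last target. There are 200 camera calls.

## Task

Take the steel instrument carrier off its sloping rest by the green tab, hook it onto the open part of the cooling rail, then slide it along the rail, under the cover strip, until it rests lightly against the blue marker collar. The collar marks the place and only grips the rail by friction: feel the carrier touch it, but do not shift it. Leave the carrier hanging there by itself, and leave the bottle, the beaker and the jar where they stand.

Things in the scene. Friction and masses are not known exactly. Their poses are not given: they have to be found in the camera images.
- carrier: Steel instrument carrier, 205 mm tall, about 0.45 kg: hook, steel case below, green tab above. Origin: hook seat, mid underside of the hook's flat top, lying on the bar's top when hung. Hung: z up, y along the rail, x from stem to lip. Hook top: z 0 to 8 mm, y +-25, x -30 to 16. Stem x -16 to -10. It starts leaning on the rest, its top tipped 30 degrees towards its -x (towards the robot).
- tab (a point): Grip point in the carrier's green tab (carrier frame -25, 0, 37 mm; axes as the carrier's). The tab: x -30 to -20, y -12 to 12, z 8 to 55 mm; pinch it across y (24 mm) or x (10 mm), coming along its own z.
- lip_end (a point): Lower end of the hook's lip (carrier frame 13, 0, -20 mm). The lip is 6 mm thick (x 10 to 16), 50 mm wide; the throat between lip and stem is 20 mm wide. The bar must enter sideways from the lip's side (+x), through the 38 mm high gap between lip end and case, and come up into the throat as the carrier is lowered.
- case_top (a point): Middle of the top of the carrier's closed steel case (carrier frame 3, 0, -58 mm). The case is 50 x 100 x 92 mm: carrier x -22 to 28, y -50 to 50, z -150 to -58 mm.
- rest: White sloping rest, fixed to the bench, about 170 mm deep, 130 mm wide. Origin on the bench right below the place of the carrier's hook seat, which lies about 158 mm above it; the slope rises towards its -x. The green tab stands free above the slope's upper edge.
- rail: Cooling rail fixed to the bench: horizontal round steel bar, 12 mm diameter, along its y between posts at y -195 and 195 mm, on a base plate 120 x 420 x 10 mm. Origin on the bench below the bar's middle, z up. Bar axis at x 0, z 189 mm; its top at z 195 mm. Robot side is -x: hook the carrier on from there, its x along the rail's x. The bar is open from y 40 to 180 mm.
- rail_open (a point): Point on top of the bar in the middle of its open part (rail frame: 0, 110, 195 mm); axes as the rail's.
- strip_mouth (a point): Underside of the cover strip at its open end (rail frame 11, 20, 208 mm). The flat strip runs over the bar from y -205 to 20 mm, x 0 to 22 mm, its underside 13 mm above the bar's top, with a mouth flared upwards to y 38 mm. The hook's 8 mm top slides under it; there the carrier can be neither put on nor lifted off.
- collar: Blue marker collar on the bar under the cover strip, 32 mm diameter, 20 mm long, blue flag and black thumbscrew to its +x. It grips the bar by friction (slips at about 9 N). Origin on the bar's axis at the face that looks to the rail's +y (the open part); axes as the rail's. Carrier touching it: the carrier's origin is 25 mm from this face along +y.
- bottle: Amber glass bottle with blue cap, 60 mm diameter, 130 mm tall, origin at the middle of its underside. Bystander.
- beaker: Steel beaker, 72 mm rim diameter, 85 mm tall, origin at the middle of its underside. Bystander.
- jar: Glass jar with white lid, 64 mm diameter, 70 mm tall, origin at the middle of its underside. Bystander.
Not all that is in view belongs to the job. What is shaped like the carrier but purple or turquoise is not meant.

How it is judged (in metres and radians):
On the way, in this order (a step that is already met when the one before it is completed fails the run):
1. the carrier is hooked on the open part of the rail: seat within 5 mm of the bar's top, upright within 12 degrees, more than 55 mm along +y from the rail's middle (z of carrier in the frame of rail between 0.19 and 0.2 m and x of carrier in the frame of rail between -0.008 and 0.008 m and y of carrier in the frame of rail above 0.055 m and angle between carrier's own z axis and vertical below 0.21 rad), for 0.2 s.
2. slid along the rail, the carrier presses lightly (more than 0.5 N) against the collar (contact force between carrier and collar above 0.5 N and z of carrier in the frame of rail between 0.19 and 0.2 m), for 0.02 s.
At the end, for the whole second after the job is handed in: The carrier hangs by itself on the rail, at rest and upright within 8 degrees, its seat within 5 mm of the bar's top and 8 mm of its axis sideways, no more than 4 mm from the collar; the collar is within 3 mm of where it was (z of carrier in the frame of rail between 0.19 and 0.2 m and x of carrier in the frame of rail between -0.008 and 0.008 m and y of carrier in the frame of collar between 0.02 and 0.029 m and angle between carrier's own z axis and vertical below 0.15 rad and linear speed of carrier below 0.02 m/s and distance of collar from where it was at the start of the episode below 0.003 m); the robot touches nothing.
It fails at once if the collar is shifted by 3 mm or more (distance of collar from where it was at the start of the episode above 0.003 m).
It fails at once if the bottle, beaker or jar is moved by more than 25 mm (distance of any of bottle, beaker, jar from where it was at the start of the episode above 0.025 m).
It also fails if it takes over 54 s, if anything falls off the work surface, if the arm or the gripper's body presses on something with over 40 N, if the wrist force passes 120 N, or if a joint passes its speed limit or range.

## Working session

There is one attempt and no reset: what is moved stays moved. The work goes in short steps, Python scripts to look and compute and a shell command to move; the robot and the scene stay as the last step left them, time stands still between calls to the robot, and variables do not carry over. Pictures are saved under pics/ and viewed, at most 10 in all, crops included, and the job is handed in when it is done.

```bash
mkdir -p pics
cat > h.py <<'E'
from cell import env
import numpy as np, cv2
from scipy.spatial.transform import Rotation as R
def rot(o):
    o=np.array(o,float)
    if o.shape==(3,3): return o
    return R.from_euler('xyz',o).as_matrix() if o.size==3 else R.from_quat(o).as_matrix()
def toW(p,c): return rot(p['orientation'])@np.array(c)+np.array(p['position'])
def cloud(p):
    d=p['depth'];v,u=np.indices(d.shape)
    c=np.stack([(u-p['cx'])/p['fx']*d,(v-p['cy'])/p['fy']*d,d],-1)
    return c@rot(p['orientation']).T+np.array(p['position'])
def px(p,w):
    c=rot(p['orientation']).T@(np.array(w)-np.array(p['position']));return [round(p['fx']*c[0]/c[2]+p['cx']),round(p['fy']*c[1]/c[2]+p['cy'])]
def save(n,p): cv2.imwrite('pics/'+n,p['img'][:,:,::-1])
E
python3 - <<'E'
from h import *
ims=[]
for n in ['top','side']:
    p=env.read_camera(n); ims.append(p['img'][:,:,::-1]); print(n,p['position'],p['orientation'])
    for t in ['carrier','tab','lip_end','case_top','rest','rail','rail_open','strip_mouth','collar','bottle','beaker','jar']:
        for r in env.find_in(p,t)[:3]:
            w=toW(p,r['centre']);print(t,round(r['score'],2),w.round(),px(p,w))
cv2.imwrite('pics/a_top.png',ims[0]);cv2.imwrite('pics/a_side.png',ims[1])
print(env.state())
E
```

```text
top [ 300.01519553  -13.67497726 1366.03794384] [-2.9624788   0.012283   -1.58979167]
carrier 0.92 [473. 336. 117.] [145, 220]
carrier 0.84 [791. 257.  52.] [178, 124]
carrier 0.73 [236. 276.  53.] [169, 301]
tab 0.92 [791. 254.  47.] [179, 124]
tab 0.81 [473. 338. 118.] [144, 220]
lip_end 0.91 [792. 259.  48.] [177, 124]
lip_end 0.79 [236. 280.  48.] [167, 301]
lip_end 0.72 [476. 336. 119.] [145, 219]
case_top 0.8 [235. 276.  49.] [169, 302]
case_top 0.65 [793. 259.  50.] [177, 124]
case_top 0.61 [474. 333. 120.] [146, 220]
rest 0.95 [497. 354.   9.] [149, 217]
rail 0.73 [612. -49.   9.] [274, 179]
rail_open 0.91 [616. -51.  11.] [275, 178]
rail_open 0.21 [476. 335. 117.] [145, 219]
collar 0.67 [ 638. -107.  197.] [296, 155]
bottle 0.97 [ 388. -284.   89.] [356, 246]
bottle 0.32 [493. 354.   5.] [149, 218]
beaker 0.63 [495. 355.  11.] [148, 218]
jar 0.92 [ 509. -381.   68.] [384, 206]
side [ -14.51783733 -712.82884847  926.71207386] [-2.29061319  0.01686502 -0.672658  ]
carrier 0.92 [233. 267.  51.] [141, 209]
carrier 0.91 [792. 245.  47.] [270, 153]
carrier 0.83 [467. 317. 116.] [1
[... 741 characters left out ...]
jar 0.32 [610. -83.  14.] [290, 223]
{'t': 1.3, 'joints': array([ 1.09741159e+00,  4.90856956e-01,  1.55890026e+00, -2.29985145e-07,
        1.09170532e+00, -1.05602468e-01]), 'qvel': array([ 0.00061468,  0.00179964, -0.00013996,  0.00182132, -0.00045909,
        0.00136691]), 'tau': array([-3.93452472e-03, -6.12464118e+01, -2.58421665e+01,  6.91110408e-02,
        4.47007560e-02, -1.11378725e-05]), 'eef_pos': array([224.70401451, 583.22548651, 214.68760825]), 'tcp_rot': array([3.14146328e+00, 1.39188225e-05, 2.77381049e+00]), 'ft_force': array([-0.28357948, -0.1301216 ,  0.63349105]), 'moment': array([-0.00293517,  0.03805551,  0.03809981]), 'grip_force': 0.0, 'opening': 0.9975986109525491}
```

View pics/a_top.png

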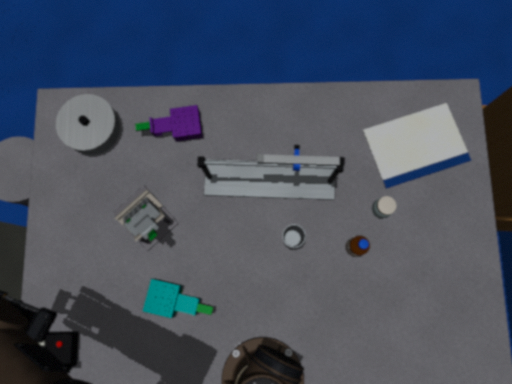

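View pics/a_side.png

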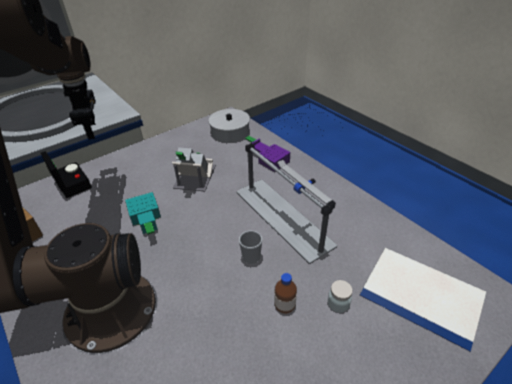

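Top picture: steel carrier on the white rest at (145,220), with its green tab at (153,236). The lookalikes are purple at (185,122) and turquoise at (165,298). Only the steel one on the sloping rest fits the description. The rail runs from post (203,162) to post (341,162), the strip covers columns 260-340, and the blue collar is at (297,155). The beaker (292,237), bottle (358,245) and jar (385,207) are also visible. Next I'll confirm with a crop and measure.

Run:
```python
from h import *
C={}
for n in ['top','side']:
    p=env.read_camera(n);P=cloud(p);im=p['img'].astype(int);r,g,b=im[...,0],im[...,1],im[...,2]
    print(n,'f',p['fx'])
    m=(g>r+30)&(g>b+30)&(P[...,2]>60)&(abs(P[...,0]-470)<120)&(abs(P[...,1]-330)<120)
    Q=P[m];print('green',m.sum(),Q.mean(0).round(1),Q.min(0).round(),Q.max(0).round())
    # rest / carrier
    reg=(abs(P[...,0]-480)<130)&(abs(P[...,1]-340)<130)
    m=reg&(P[...,2]>12);Q=P[m]
    print('rest minAreaRect',cv2.minAreaRect(Q[:,:2].astype(np.float32)),'z',Q[:,2].max().round())
    if n=='top':
        k=P[m];i=np.argsort(-k[:,2])[:25];print('highest',k[i].mean(0).round(1))
    # rail bar-level points
    reg=(P[...,0]>540)&(P[...,0]<740)&(abs(P[...,1]+50)<260)
    m=reg&(P[...,2]>175)&(P[...,2]<250);Q=P[m]
    print('rail top',m.sum(),cv2.minAreaRect(Q[:,:2].astype(np.float32)),cv2.fitLine(Q[:,:2].astype(np.float32),cv2.DIST_HUBER,0,.01,.01).ravel())
    m2=reg&(P[...,2]>4)&(P[...,2]<18);Q=P[m2];print('base',cv2.minAreaRect(Q[:,:2].astype(np.float32)),Q[:,2].mean())
    mb=reg&(b>r+50)&(b>g+30)&(P[...,2]>150);Q=P[mb];print('blue',mb.sum(),Q.mean(0).round(),Q.min(0).round(),Q.max(0).round())
    C[n]=p
a=cv2.resize(C['top']['img'][185:260,105:205],(800,600),interpolation=3)[:,:,::-1]
b=cv2.resize(C['top']['img'][140:210,190:355],(800,340),interpolation=3)[:,:,::-1]
s=cv2.resize(C['side']['img'][135:205,150:240],(400,300),interpolation=3)[:,:,::-1]
o=np.zeros((600,800,3),np.uint8);o[:300,:400]=cv2.resize(a,(400,300));o[:300,400:]=s;o[300:]=cv2.resize(b,(800,300));cv2.imwrite('pics/b.png',o)
```

```text
top f 430.6731077523055
green 50 [425.8 298.5 185. ] [410. 283. 123.] [514. 383. 199.]
rest minAreaRect ((481.4570617675781, 354.16082763671875), (185.2748565673828, 129.7856903076172), 39.50468826293945) z 199.0
highest [418.  294.3 192.8]
rail top 1472 ((636.6588745117188, -33.02391052246094), (407.58172607421875, 75.35386657714844), 86.83755493164062) [ 3.7915871e-02  9.9928093e-01  6.1691284e+02 -5.1951466e+01]
base ((639.3143920898438, -49.842437744140625), (198.92596435546875, 515.706298828125), 0.1939643770456314) 9.269053549896904
blue 77 [ 623. -107.  197.] [ 596. -118.  186.] [657. -97. 207.]
side f 370.35185857290054
green 17 [418.4 289.  191. ] [412. 282. 186.] [425. 297. 195.]
rest minAreaRect ((488.2315673828125, 321.93798828125), (128.01022338867188, 159.74737548828125), 73.84539031982422) z 196.0
rail top 1064 ((637.3984375, -37.16001892089844), (411.5296630859375, 77.345703125), 87.00897216796875) [ 4.0157083e-02  9.9919337e-01  6.1462231e+02 -7.9131866e+01]
base ((639.617919921875, -51.455047607421875), (199.1218719482422, 516.9010620117188), 0.05547520890831947) 10.4103861908848
blue 52 [ 612. -111.  200.] [ 595. -119.  189.] [659. -99. 207.]
```

View pics/b.png

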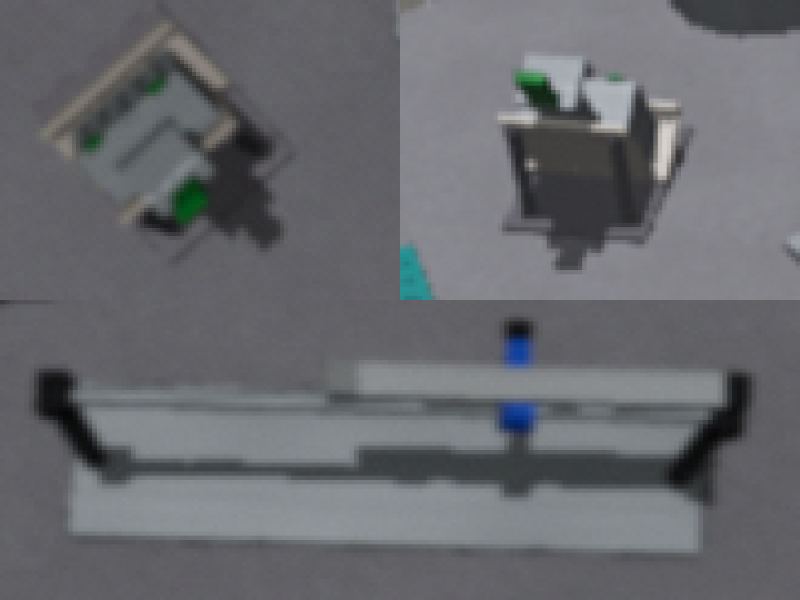

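The crop confirms the steel carrier with the green tab pointing towards the robot. Next is the pre-grasp plan.

```bash
cat >> h.py <<'E'
def Rz(a): return R.from_euler('z',a).as_matrix()
def Rcar(yaw,tilt): return Rz(yaw)@R.from_euler('y',-tilt).as_matrix()
F=np.diag([-1,1,-1.])   # tool axes in carrier frame: y same, z down
def plan(pos,Rt,s=None):
    s=s or env.state();R0=rot(s['tcp_rot']);rv=R.from_matrix(R0.T@Rt).as_rotvec()
    print('turn',rv.round(3),'deg',np.degrees(np.linalg.norm(rv)).round(1),'then shift cm',(Rt.T@(np.array(pos)-s['eef_pos'])/10).round(2))
E
python3 - <<'E'
from h import *
yaw=np.radians(39.5);Rc=Rcar(yaw,np.radians(30));seat=np.array([456,323,158.])
for d in (80,0): print((seat+Rc@[-25,0,18+d]).round()); plan(seat+Rc@[-25,0,18+d],Rc@F)
E
```

```text
[401. 278. 230.]
turn [-0.276 -0.473 -1.032] deg 67.0 then shift cm [  4.21 -34.79  -4.24]
[432. 304. 161.]
turn [-0.276 -0.473 -1.032] deg 67.0 then shift cm [  4.21 -34.79   3.76]
```

```bash
python3 -m inch '[[0,0,0,0,0,-4,-1],[-0.0394,-0.0676,-0.1474,0,0,0,-1],[-0.0394,-0.0676,-0.1474,0,0,0,-1],[-0.0394,-0.0676,-0.1474,0,0,0,-1],[-0.0394,-0.0676,-0.1474,0,0,0,-1],[-0.0394,-0.0676,-0.1474,0,0,0,-1],[-0.0394,-0.0676,-0.1474,0,0,0,-1],[-0.0394,-0.0676,-0.1474,0,0,0,-1],[0,0,0,0.78,-4.35,-0.1,-1],[0,0,0,0.78,-4.35,-0.1,-1],[0,0,0,0.78,-4.35,-0.1,-1],[0,0,0,0.78,-4.35,-0.1,-1],[0,0,0,0.78,-4.35,-0.1,-1],[0,0,0,0.78,-4.35,-0.1,-1],[0,0,0,0.78,-4.35,-0.1,-1],[0,0,0,0.78,-4.35,-0.1,-1],[0,0,0,0,0,0,-1],[0,0,0,0,0,0,-1]]'
python3 - <<'E'
from h import *
s=env.state();print(s['joints'].round(2))
p=env.read_camera('wrist');save('w1.png',p);P=cloud(p);im=p['img'].astype(int);r,g,b=im[...,0],im[...,1],im[...,2]
m=(g>r+30)&(g>b+30)&(P[...,2]>100)&(p['depth']>0)
yaw=np.radians(39.5);Rc=Rcar(yaw,np.radians(30));seat=np.array([456,323,158.])
n,l,st,ce=cv2.connectedComponentsWithStats(m.astype(np.uint8))
for i in range(1,n):
    if st[i,4]>40:
        Q=P[l==i];L=(Q-seat)@Rc;print(st[i],Q.mean(0).round(1),'carrier frame min/med/max',np.percentile(L,[2,50,98],axis=0).round(1).tolist())
plan(seat+Rc@[-25,0,98],Rc@F)
for t in ['tab','carrier','rest']:
    for q in env.find_in(p,t)[:2]: print(t,q['score'],toW(p,q['centre']).round(),px(p,toW(p,q['centre'])))
E
```

```text
t: 3.65
eef_pos: [399.7, 280.4, 230.8]
tcp_rot: [3.141, 0.523, -2.454]
ft_force: [1.1, -0.9, -0.6]
opening: 1.004
grip_force: 0.0
[ 0.39  0.13  2.19  0.44  0.35 -2.24]
[240 195  28  13 315] [415.8 291.7 190.7] carrier frame min/med/max [[-32.6, -10.0, 52.9], [-27.9, 1.8, 54.5], [-23.4, 12.7, 55.9]]
turn [-0.    -0.001 -0.   ] deg 0.1 then shift cm [ 0.03 -0.35  0.03]
tab 0.97 [756. 241.  25.] [121, 221]
tab 0.65 [449. 320. 154.] [255, 204]
carrier 0.96 [758. 240.  21.] [120, 219]
carrier 0.88 [449. 320. 157.] [255, 206]
rest 0.65 [461. 330.   4.] [255, 138]
```

View pics/w1.png

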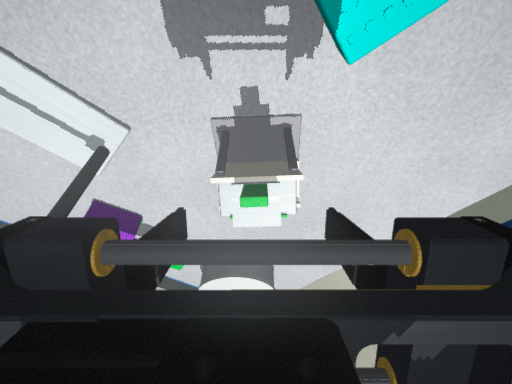

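```bash
python3 -m inch '[[0,0,0,0.3,-0.2,0,-1],[0,0,0,0,0,2,-1],[0,0,0,0,0,2,-1],[0,0,0,0,0,2,-1],[0,0,0,0,0,2,-1],[0,0,0,0,0,0,-1]]'
python3 -m inch '[[0,0,0,0,0,0,1],[0,0,0,0,0,0,1],[0,0,0,0,0,0,1],[0,0,0,0,0,0,1],[0,0,0,0,0,0,1],[0,0,0,0,0,0,1],[0,0,0,0,0,0,1],[0,0,0,0,0,0,1]]'
```

```text
t: 4.6
eef_pos: [429.4, 302.6, 158.7]
tcp_rot: [3.141, 0.52, -2.453]
ft_force: [-0.4, -0.2, -0.1]
opening: 0.999
grip_force: 0.0
t: 5.6
eef_pos: [429.7, 302.6, 159.8]
tcp_rot: [3.141, 0.522, -2.452]
ft_force: [-0.7, -0.1, 0.7]
opening: 0.253
grip_force: 29.9
```

```bash
python3 -m inch '[[0,0,0,-0.5,0,-0.87,1],[0,0,0,-1,0,-1.73,1],[0,0,0,-1,0,-1.73,1],[0,0,0,-1,0,-1.73,1],[0,0,0,-1,0,-1.73,1],[0,0,0,-1,0,-1.73,1],[0,0,0,-1,0,-1.73,1],[0,0,0,0,0,0,1],[0,0,0,0,0,0,1]]'
python3 - <<'E'
from h import *
print(env.state()['moment'])
for n in ['top','side']:
    p=env.read_camera(n);P=cloud(p);im=p['img'].astype(int);mx=im.max(-1)
    reg=(abs(P[...,0]-617)<70)&(abs(P[...,1]+52)<215)
    Q=P[reg&(P[...,2]>215)];print(n,'posts z',np.percentile(Q[:,2],[50,90,99]).round())
    for sg in (1,-1):
        q=P[reg&(mx<45)&(P[...,2]>170)&((P[...,1]+52)*sg>150)];print(' post',len(q),np.percentile(q,[5,50,95],axis=0).round(1).tolist())
    bar=reg&(P[...,2]>185)&(P[...,2]<203)&(P[...,1]>-5)&(P[...,1]<125)&(mx>50)
    q=P[bar];print(' bar',len(q),q.mean(0).round(1),np.polyfit(q[:,1],q[:,0],1))
    st=reg&(P[...,2]>203)&(P[...,2]<216)&(P[...,1]<-40)&(mx>80);q=P[st];print(' strip',len(q),np.percentile(q,[3,50,97],axis=0).round(1).tolist(),np.polyfit(q[:,1],q[:,0],1))
    c=reg&(im[...,2]>im[...,0]+40)&(im[...,2]>im[...,1]+30)&(P[...,2]>150)
    nn,l,s2,_=cv2.connectedComponentsWithStats(c.astype(np.uint8))
    for i in range(1,nn):
        q=P[l==i];print(' blue',len(q),np.percentile(q,[0,50,100],axis=0).round(1).tolist())
    # base plate edges
    bp=reg&(P[...,2]<25)&(P[...,2]>2)
    if n=='top':
        big=cv2.resize(p['img'][130:215,185:360],(800,389),interpolation=cv2.INTER_CUBIC);cv2.imwrite('pics/r.png',big[:,:,::-1])
E
```

```text
t: 6.72
eef_pos: [429.3, 302.3, 288.5]
tcp_rot: [3.141, 0.52, -2.452]
ft_force: [0.6, -0.6, -3.9]
opening: 0.253
grip_force: 30.0
[-0.50564684  0.79468564  0.03741609]
top posts z [217. 220. 222.]
 post 46 [[610.8, 153.3, 185.1], [621.9, 157.1, 198.8], [635.8, 162.7, 203.3]]
 post 67 [[589.7, -234.7, 182.8], [598.5, -228.7, 200.8], [618.6, -217.3, 214.8]]
 bar 191 [619.3  60.6 192.7] [5.64899531e-02 6.15849777e+02]
 strip 541 [[607.0, -219.0, 206.0], [619.6, -132.9, 211.1], [633.7, -47.3, 215.0]] [5.53289299e-02 6.27113474e+02]
 blue 38 [[633.8, -113.8, 188.3], [647.7, -107.6, 192.8], [657.7, -100.6, 209.7]]
 blue 53 [[594.2, -117.9, 188.7], [604.1, -106.0, 200.5], [611.8, -97.2, 207.4]]
side posts z [216. 221. 222.]
 post 38 [[612.3, 148.4, 172.3], [620.0, 152.8, 196.6], [635.0, 159.4, 202.9]]
 post 106 [[590.0, -239.8, 181.3], [603.0, -236.3, 199.6], [620.5, -226.3, 214.4]]
 bar 107 [618.9  57.4 193.3] [6.34870169e-02 6.15296668e+02]
 strip 366 [[606.5, -224.1, 204.8], [619.0, -136.4, 212.6], [633.4, -46.7, 214.8]] [4.96263064e-02 6.26449886e+02]
 blue 12 [[630.6, -135.4, 189.8], [655.1, -112.8, 194.8], [658.2, -106.2, 214.8]]
 blue 54 [[596.0, -119.2, 181.0], [602.9, -111.1, 201.0], [616.0, -89.9, 207.6]]
```

```bash
cat >> h.py <<'E'
RAIL=np.array([613.7,-39,0.]);RY=Rz(-0.056)
Rc0=Rcar(np.radians(39.5),np.radians(30));seat0=np.array([456,323,158.])+Rc0@[-3,1.4,-.5]
TC=Rc0.T@(np.array([429.7,302.6,159.8])-seat0) # TCP in carrier frame
def tcp_for(railpos): return RAIL+RY@(np.array(railpos)+TC)
E
python3 - <<'E'
from h import *
print(TC)
s=env.state();t=tcp_for([-110,110,262]);print(t)
R0=rot(s['tcp_rot']);print('shift in current frame',(R0.T@(t-s['eef_pos'])/10).round(2)); plan(t,RY@F)
E
```

```text
[-24.91242463  -0.41228431  18.69370685]
[485.13276779  77.96707466 280.69370685]
shift in current frame [  9.04 -20.86  -4.29]
turn [0.194 0.496 0.728] deg 51.7 then shift cm [ -6.81 -22.09   0.78]
```

```bash
python3 -m inch '[[0,0,0,0.6,-1.3,-0.27,1],[0,0,0,1.1,-2.6,-0.54,1],[0,0,0,1.13,-2.6,-0.54,1],[0,0,0,1.13,-2.6,-0.54,1],[0,0,0,1.13,-2.6,-0.54,1],[0,0,0,1.13,-2.6,-0.54,1],[0,0,0,1.13,-2.6,-0.54,1],[0,0,0,1.13,-2.6,-0.54,1],[0,0,0,0.6,-1.3,-0.27,1],[0.0323,0.0827,0.1213,0,0,0,1],[0.0323,0.0827,0.1213,0,0,0,1],[0.0323,0.0827,0.1213,0,0,0,1],[0.0323,0.0827,0.1213,0,0,0,1],[0.0323,0.0827,0.1213,0,0,0,1],[0.0323,0.0827,0.1213,0,0,0,1],[0,0,0,0,0,0,1],[0,0,0,0,0,0,1]]'
python3 - <<'E'
from h import *
s=env.state();print(s['joints'].round(2),s['moment'].round(2))
plan(tcp_for([-110,110,262]),RY@F)
p=env.read_camera('side');P=cloud(p)
cv2.imwrite('pics/s2.png',cv2.resize(p['img'][90:260,190:370],(720,600)[0:2],interpolation=3)[:,:,::-1])
tp=s['eef_pos'];L=(P-tp)@RY
m=(abs(L[...,0]-20)<70)&(abs(L[...,1])<75)&(L[...,2]<-15)&(L[...,2]>-190)
Q=L[m]-0+TC;print(len(Q),'carrier-frame extents',np.percentile(Q,[1,50,99],axis=0).round().tolist())
for lo in range(-150,10,15):
    q=Q[(Q[:,2]>lo)&(Q[:,2]<lo+15)]
    if len(q)>5: print(lo,len(q),np.percentile(q,[3,50,97],axis=0)[:,:2].round().tolist())
E
```

```text
t: 8.95
eef_pos: [486.7, 97.5, 295.9]
tcp_rot: [-3.119, -0.013, 3.071]
ft_force: [-0.2, 0.1, -3.3]
opening: 0.248
grip_force: 30.0
[ 0.08  0.23  1.74 -0.02  1.19 -1.42] [0.03 0.11 0.04]
turn [-0.023 -0.013 -0.015] deg 1.7 then shift cm [ 0.05 -1.96  1.52]
937 carrier-frame extents [[-24.0, -56.0, -144.0], [-14.0, -27.0, -76.0], [29.0, 43.0, 2.0]]
-150 69 [[-24.0, -56.0], [-21.0, -46.0], [23.0, 42.0]]
-135 99 [[-23.0, -56.0], [-20.0, -51.0], [23.0, 34.0]]
-120 101 [[-23.0, -56.0], [-21.0, -45.0], [23.0, 38.0]]
-105 101 [[-23.0, -55.0], [-20.0, -50.0], [25.0, 37.0]]
-90 106 [[-23.0, -55.0], [-20.0, -46.0], [20.0, 35.0]]
-75 117 [[-22.0, -54.0], [-19.0, -41.0], [24.0, 40.0]]
-60 220 [[-21.0, -52.0], [1.0, -21.0], [29.0, 37.0]]
-45 38 [[-15.0, -28.0], [-14.0, -10.0], [-9.0, 20.0]]
-30 43 [[-16.0, -28.0], [-13.0, -10.0], [14.0, 18.0]]
-15 27 [[-13.0, -28.0], [-8.0, -24.0], [18.0, -11.0]]
0 16 [[-27.0, -27.0], [-10.0, -24.0], [16.0, 13.0]]
```

View pics/s2.png

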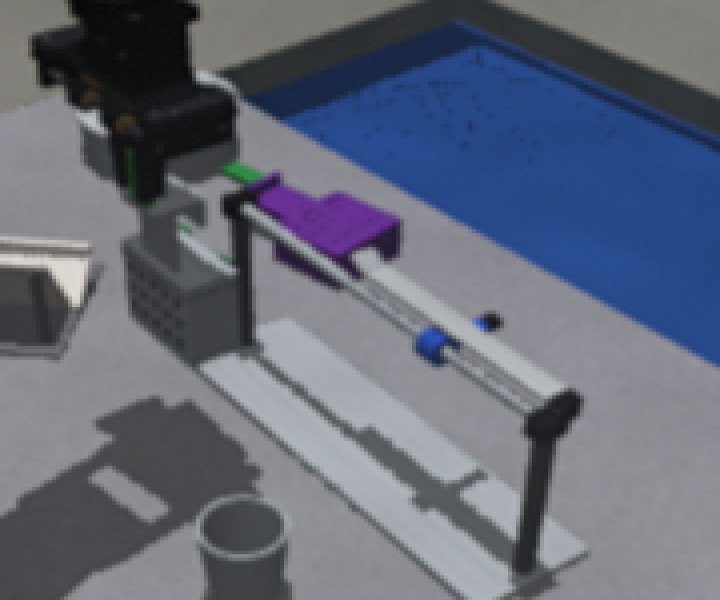

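The carrier hangs upright in the gripper, lip towards +x. The collar is at (435,345) in the crop and the open bar spans roughly (250,210) to (350,270). I'll correct the pose and lower to entry height.

```bash
python3 -m inch '[[-0.023,-0.013,-0.015,0,0,0,1],[0,0,0,0,-1,1.2,1],[0,0,0,0,-0.96,1.2,1],[0,0,0,-1,0,1.25,1],[0,0,0,-1,0,1.25,1],[0,0,0,-1,0,0,1],[0,0,0,0,0,0,1],[0,0,0,0,0,0,1],[0,0,0,0,0,0,1]]'
python3 - <<'E'
from h import *
s=env.state();plan(tcp_for([0,110,228]),RY@F)
for n in ['top','side']:
    p=env.read_camera(n);P=cloud(p)
    L=(P-RAIL)@RY
    for nm,m in [('bar',(abs(L[...,0])<25)&(abs(L[...,1]-110)<68)&(L[...,2]>180)&(L[...,2]<205)),
                 ('hook',(abs(L[...,0]+70)<50)&(abs(L[...,1]-110)<30)&(L[...,2]>222)&(L[...,2]<245)),
                 ('case',(abs(L[...,0]+70)<50)&(abs(L[...,1]-110)<60)&(L[...,2]>150)&(L[...,2]<180))]:
        q=L[m]
        if len(q)>3: print(n,nm,len(q),np.percentile(q,[3,50,97],axis=0).round(1).tolist())
E
```

```text
t: 10.12
eef_pos: [515.6, 76.0, 247.7]
tcp_rot: [-3.141, -0.0, 3.083]
ft_force: [-0.0, -1.3, -2.9]
opening: 0.25
grip_force: 30.0
turn [-0.001 -0.    -0.002] deg 0.2 then shift cm [-7.95  0.02  0.1 ]
top bar 25 [[-5.1, 43.9, 188.0], [-0.3, 50.5, 194.2], [4.4, 58.9, 198.0]]
side bar 110 [[-4.3, 46.0, 187.4], [-0.5, 106.7, 193.9], [5.0, 172.0, 197.5]]
side hook 132 [[-106.8, 83.1, 225.5], [-85.7, 95.3, 237.4], [-62.3, 126.9, 240.8]]
side case 341 [[-100.3, 58.5, 151.4], [-86.9, 84.8, 170.8], [-50.5, 152.4, 175.6]]
```

```bash
python3 -m inch '[[0,0,0,-1,0,0,1],[0,0,0,-1.5,0,0,1],[0,0,0,-1.5,0,0,1],[0,0,0,-1.5,0,0,1],[0,0,0,-1.4,0,0,1],[0,0,0,-1,0,0,1],[0,0,0,0,0,0,1],[0,0,0,0,0,0,1]]'
python3 - <<'E'
from h import *
plan(tcp_for([0,110,195]),RY@F)
p=env.read_camera('side');P=cloud(p);L=(P-RAIL)@RY
for nm,m in [('hook',(abs(L[...,0]-5)<30)&(abs(L[...,1]-110)<30)&(L[...,2]>224)&(L[...,2]<245)),
             ('case',(abs(L[...,0]-5)<50)&(abs(L[...,1]-110)<60)&(L[...,2]>100)&(L[...,2]<160))]:
    q=L[m];print(nm,len(q),np.percentile(q,[3,50,97],axis=0).round(1).tolist())
E
```

```text
t: 11.22
eef_pos: [594.2, 71.3, 247.2]
tcp_rot: [-3.141, -0.001, 3.083]
ft_force: [-0.3, 0.8, -4.5]
opening: 0.249
grip_force: 30.0
turn [-0.001 -0.001 -0.003] deg 0.2 then shift cm [-0.07  0.05  3.35]
hook 88 [[-24.1, 82.6, 229.0], [-0.0, 92.5, 237.0], [16.8, 121.2, 239.6]]
case 373 [[-22.9, 56.7, 102.0], [-19.6, 73.3, 130.2], [24.2, 150.7, 157.9]]
```

Aligned. Now I'll lower, slowly near the end.

```bash
python3 -m inch '[[0,0,0,0,0,0.7,1],[0,0,0,0,0,0.8,1],[0,0,0,0,0,0.7,1],[0,0,0,0,0,0.5,1],[0,0,0,0,0,0.3,1],[0,0,0,0,0,0,1],[0,0,0,0,0,0,1]]'
```

```text
t: 12.15
eef_pos: [594.7, 71.2, 217.5]
tcp_rot: [-3.141, -0.0, 3.083]
ft_force: [0.1, 0.5, -3.8]
opening: 0.249
grip_force: 30.0
```

```bash
python3 -m inch '[[0,0,0,0,0,0.1,1],[0,0,0,0,0,0.1,1],[0,0,0,0,0,0,1]]'
```

```text
t: 12.52
eef_pos: [594.5, 71.2, 215.2]
tcp_rot: [-3.141, -0.001, 3.083]
ft_force: [-0.5, -0.0, -3.4]
opening: 0.25
grip_force: 30.0
```

```bash
python3 -m inch '[[0,0,0,0,0,0.08,1],[0,0,0,0,0,0.08,1],[0,0,0,0,0,0,1],[0,0,0,0,0,0,1]]'
```

```text
t: 13.02
eef_pos: [594.6, 71.2, 213.7]
tcp_rot: [-3.141, -0.001, 3.083]
ft_force: [-0.9, -0.1, -3.6]
opening: 0.251
grip_force: 30.0
```

```bash
python3 -m inch '[[0,0,0,0,0,0.08,1],[0,0,0,0,0,0,1],[0,0,0,0,0,0,1]]';python3 -m inch '[[0,0,0,0,0,0.08,1],[0,0,0,0,0,0,1],[0,0,0,0,0,0,1]]'
```

```text
t: 13.4
eef_pos: [594.6, 71.2, 213.2]
tcp_rot: [-3.141, -0.0, 3.083]
ft_force: [-2.5, 0.1, 0.8]
opening: 0.253
grip_force: 30.0
t: 13.78
eef_pos: [594.6, 71.2, 213.1]
tcp_rot: [-3.141, 0.0, 3.083]
ft_force: [-4.3, -0.1, 7.2]
opening: 0.248
grip_force: 30.0
```

```bash
python3 -m inch '[[0,0,0,0,0,-0.25,1],[0,0,0,0,0,0,1],[0,0,0,0,-0.5,0,1],[0,0,0,0,-1,0,1],[0,0,0,0,-1,0,1],[0,0,0,0,-1,0,1],[0,0,0,0,-1,0,1],[0,0,0,0,-1,0,1],[0,0,0,0,-0.5,0,1],[0,0,0,0,0,0,1],[0,0,0,0,0,0,1]]'
```

```text
t: 15.15
eef_pos: [591.1, 11.5, 214.6]
tcp_rot: [-3.141, -0.001, 3.083]
ft_force: [-0.2, 0.1, -3.8]
opening: 0.253
grip_force: 30.0
```

```bash
python3 -m inch '[[0,0,0,0,-0.5,0,1],[0,0,0,0,-1,0,1],[0,0,0,0,-1,0,1],[0,0,0,0,-1,0,1],[0,0,0,0,-1,0,1],[0,0,0,0,-1,0,1],[0,0,0,0,-0.5,0,1],[0,0,0,0,0,0,1],[0,0,0,0,0,0,1]]'
python3 - <<'E'
from h import *
s=env.state();print('carrier in rail', (RY.T@(s['eef_pos']-RAIL)-TC).round(1))
o=[]
for n in ['top','side']:
    p=env.read_camera(n);P=cloud(p);L=(P-RAIL)@RY;im=p['img'].astype(int)
    c=(abs(L[...,0])<60)&(abs(L[...,1]+60)<40)&(im[...,2]>im[...,0]+40)&(im[...,2]>im[...,1]+30)&(L[...,2]>175)
    q=L[c];print(n,'blue',len(q),np.percentile(q,[0,5,50,95,100],axis=0)[:,1].round(1).tolist())
    # carrier case/hook edges
    m=(L[...,0]<0)&(L[...,0]>-30)&(abs(L[...,1])<90)&(L[...,2]>60)&(L[...,2]<130)
    q=L[m];print(n,'case y',len(q),np.percentile(q,[1,50,99],axis=0)[:,1].round(1).tolist())
    u,v=px(p,RAIL+RY@[0,-40,195]);o.append(cv2.resize(p['img'][v-30:v+30,u-40:u+40],(400,300),interpolation=2))
cv2.imwrite('pics/c.png',np.hstack(o)[:,:,::-1])
E
```

```text
t: 16.27
eef_pos: [587.5, -48.4, 214.7]
tcp_rot: [-3.141, -0.001, 3.083]
ft_force: [0.5, 0.5, -4.1]
opening: 0.249
grip_force: 30.0
carrier in rail [ -0.7 -10.4 196. ]Traceback (most recent call last):
  File "<stdin>", line 7, in <module>
    return _quantile_unchecked(
        a, q, axis, out, overwrite_input, method, keepdims, weights)
    return _ureduce(a,
                    func=_quantile_ureduce_func,
    ...<5 lines>...
                    overwrite_input=overwrite_input,
                    method=method)
    r = func(a, **kwargs)
    result = _quantile(arr,
                       quantiles=q,
    ...<2 lines>...
                       out=out,
                       weights=wgt)
    slices_having_nans = np.isnan(arr[-1, ...])
                                  ~~~^^^^^^^^^
IndexError: index -1 is out of bounds for axis 0 with size 0
```

Run:
```python
from h import *
p=env.read_camera('side');P=cloud(p);L=(P-RAIL)@RY;im=p['img'].astype(int)
c=(abs(L[...,0])<60)&(abs(L[...,1]+60)<40)&(im[...,2]>im[...,0]+40)&(im[...,2]>im[...,1]+30)&(L[...,2]>175)
q=L[c&(L[...,0]<20)];print('blue',len(q),np.percentile(q,[0,5,50,95,100],axis=0)[:,1].round(1).tolist() if len(q) else '')
for zr in ((60,130),(196,206)):
    m=(L[...,0]<18)&(L[...,0]>-30)&(abs(L[...,1])<90)&(L[...,2]>zr[0])&(L[...,2]<zr[1])&~c
    q=L[m];print(zr,len(q),np.percentile(q,[1,50,99],axis=0)[:,1].round(1).tolist())
u,v=px(p,RAIL+RY@[0,-40,195]);print(u,v);cv2.imwrite('pics/c.png',cv2.resize(p['img'][v-40:v+40,u-50:u+50],(800,600)[:2],interpolation=2)[:,:,::-1])
```

```text
blue 88 [-95.7, -81.2, -72.6, -60.2, -43.1]
(60, 130) 440 [-62.6, -34.5, 34.8]
(196, 206) 90 [-79.4, -27.4, 74.6]
292 181
```

View pics/c.png

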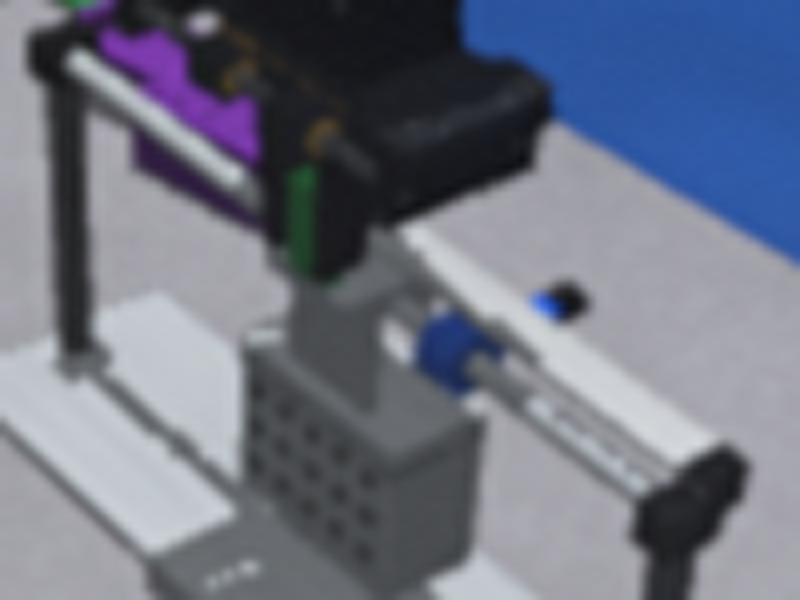

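The crop shows the hook edge at about (385,300), still short of the collar at (425,345), with a gap of roughly 20 mm. I'll move 14 mm, then creep.

```bash
python3 -m inch '[[0,0,0,0,-0.5,0,1],[0,0,0,0,-0.5,0,1],[0,0,0,0,-0.4,0,1],[0,0,0,0,0,0,1],[0,0,0,0,0,0,1]]'
for i in 1; do python3 -m inch '[[0,0,0,0,-0.05,0,1],[0,0,0,0,-0.05,0,1],[0,0,0,0,0,0,1]]'; done; python3 -m inch '[[0,0,0,0,-0.05,0,1],[0,0,0,0,-0.05,0,1],[0,0,0,0,0,0,1]]'
```

```text
t: 17.0
eef_pos: [586.7, -62.6, 214.7]
tcp_rot: [-3.141, -0.001, 3.083]
ft_force: [-0.0, -0.2, -4.1]
opening: 0.248
grip_force: 30.0
t: 17.38
eef_pos: [586.7, -63.6, 214.7]
tcp_rot: [-3.141, -0.001, 3.083]
ft_force: [0.7, 0.1, -3.3]
opening: 0.253
grip_force: 30.0
t: 17.75
eef_pos: [586.6, -64.6, 214.7]
tcp_rot: [-3.141, -0.001, 3.083]
ft_force: [0.2, -0.2, -3.8]
opening: 0.253
grip_force: 30.0
```

```bash
python3 -m inch '[[0,0,0,0,-0.06,0,1],[0,0,0,0,0,0,1]]'|sed -n '2p;4p';python3 -m inch '[[0,0,0,0,-0.06,0,1],[0,0,0,0,0,0,1]]'|sed -n '2p;4p';python3 -m inch '[[0,0,0,0,-0.06,0,1],[0,0,0,0,0,0,1]]'|sed -n '2p;4p'
```

```text
eef_pos: [586.6, -65.2, 214.7]
ft_force: [0.8, 0.5, -4.2]
eef_pos: [586.5, -65.8, 214.7]
ft_force: [0.2, -0.3, -3.2]
eef_pos: [586.5, -66.4, 214.7]
ft_force: [0.5, 0.3, -3.1]
```

```bash
python3 -m inch '[[0,0,0,0,-0.06,0,1],[0,0,0,0,0,0,1]]'|sed -n '2p;4p';python3 -m inch '[[0,0,0,0,-0.06,0,1],[0,0,0,0,0,0,1]]'|sed -n '2p;4p'
```

```text
eef_pos: [586.5, -67.0, 214.7]
ft_force: [-0.0, -0.5, -4.1]
eef_pos: [586.4, -67.6, 214.7]
ft_force: [0.0, 0.5, -3.3]
```

```bash
python3 -m inch '[[0,0,0,0,-0.06,0,1],[0,0,0,0,0,0,1]]'|sed -n '2p;4p';python3 -m inch '[[0,0,0,0,-0.06,0,1],[0,0,0,0,0,0,1]]'|sed -n '2p;4p'
```

```text
eef_pos: [586.4, -68.2, 214.7]
ft_force: [0.5, -0.2, -3.5]
eef_pos: [586.4, -68.8, 214.7]
ft_force: [-0.2, 0.4, -3.3]
```

```bash
python3 -m inch '[[0,0,0,0,-0.05,0,1],[0,0,0,0,0,0,1]]'|sed -n '2p;4p';python3 -m inch '[[0,0,0,0,-0.05,0,1],[0,0,0,0,0,0,1]]'|sed -n '2p;4p'
```

```text
eef_pos: [586.3, -69.3, 214.7]
ft_force: [-1.1, 0.2, -3.9]
eef_pos: [586.3, -69.8, 214.7]
ft_force: [-0.3, 1.0, -4.2]
```

```bash
python3 -m inch '[[0,0,0,0,-0.03,0,1],[0,0,0,0,0,0,1]]'|sed -n '2p;4p'
```

```text
eef_pos: [586.3, -70.0, 214.7]
ft_force: [1.0, -0.4, -3.6]
```

```bash
python3 -m inch '[[0,0,0,0,-0.03,0,1],[0,0,0,0,0,0,1]]'|sed -n '2p;4p'
```

```text
eef_pos: [586.2, -70.4, 214.7]
ft_force: [0.3, -0.6, -4.1]
```

```bash
python3 -m inch '[[0,0,0,0,-0.05,0,1],[0,0,0,0,0,0,1]]'|sed -n '2p;4p';python3 -m inch '[[0,0,0,0,-0.05,0,1],[0,0,0,0,0,0,1]]'|sed -n '2p;4p'
```

```text
eef_pos: [586.2, -70.9, 214.7]
ft_force: [0.5, 0.8, -4.2]
eef_pos: [586.2, -71.4, 214.7]
ft_force: [-0.0, 0.1, -3.3]
```

```bash
python3 -m inch '[[0,0,0,0,-0.05,0,1],[0,0,0,0,0,0,1]]'|sed -n '2p;4p';python3 -m inch '[[0,0,0,0,-0.05,0,1],[0,0,0,0,0,0,1]]'|sed -n '2p;4p'
```

```text
eef_pos: [586.2, -71.6, 214.7]
ft_force: [-0.2, 3.4, -3.0]
eef_pos: [586.1, -71.7, 214.8]
ft_force: [0.6, 6.4, -3.2]
```

Contact felt (6.4 N, below the slip force). I'll relax the push, set the carrier down on the bar, and check.

```bash
python3 -m inch '[[0,0,0,0,0.08,0,1],[0,0,0,0,0,0.06,1],[0,0,0,0,0,0.06,1],[0,0,0,0,0,0,1],[0,0,0,0,0,0,1]]'; python3 -c "
from h import *
s=env.state();print(s['ft_force'],s['moment'])"
```

```text
t: 22.12
eef_pos: [586.2, -71.5, 213.5]
tcp_rot: [-3.141, -0.001, 3.083]
ft_force: [0.1, 2.8, -3.5]
opening: 0.25
grip_force: 30.0
[ 0.05601599  2.75077869 -3.54191798] [ 0.59350517 -0.0426788   0.00567684]
```

```bash
python3 -m inch '[[0,0,0,0,0.02,0.04,1],[0,0,0,0,0,0.03,1],[0,0,0,0,0,0,1],[0,0,0,0,0,0,1]]'
```

```text
t: 22.62
eef_pos: [586.2, -71.5, 213.1]
tcp_rot: [-3.14, -0.0, 3.083]
ft_force: [-2.0, -0.5, 3.2]
opening: 0.249
grip_force: 30.0
```

```bash
python3 -m inch '[[0,0,0,0,0,-0.04,1],[0,0,0,0,0,0,0.3],[0,0,0,0,0,0,0.1],[0,0,0,0,0,0,0],[0,0,0,0,0,0,0],[0,0,0,0,0,0,0]]'; python3 -m inch '[[0,0,0,0,0,0,-0.3],[0,0,0,0,0,0,-0.3],[0,0,0,0,0,0,-0.3],[0,0,0,0,0,0,-0.3]]'
```

```text
t: 23.38
eef_pos: [586.2, -71.3, 213.2]
tcp_rot: [-3.141, -0.001, 3.083]
ft_force: [0.6, 0.3, 0.3]
opening: 0.5
grip_force: 0.0
t: 23.88
eef_pos: [586.2, -71.4, 213.2]
tcp_rot: [-3.141, -0.001, 3.083]
ft_force: [1.3, 0.3, -0.9]
opening: 0.648
grip_force: 0.0
```

Released. I'll retreat straight up, then check with the cameras.

```bash
python3 -m inch '[[0,0,0,0,0,-0.8,-0.3],[0,0,0,0,0,-1.5,-0.3],[0,0,0,0,0,-2.5,-0.3],[0,0,0,0,0,-3,-0.3],[0,0,0,0,0,-3,-0.3],[0,0,0,4,0,-2,-0.3],[0,0,0,5,0,0,-0.3],[0,0,0,5,0,0,-0.3],[0,0,0,5,0,0,-0.3],[0,0,0,0,0,0,-0.3],[0,0,0,0,0,0,-0.3],[0,0,0,0,0,0,-0.3]]'
python3 - <<'E'
from h import *
o=[]
for n in ['top','side']:
    p=env.read_camera(n);P=cloud(p);L=(P-RAIL)@RY;im=p['img'].astype(int)
    c=(abs(L[...,0])<60)&(abs(L[...,1]+60)<50)&(im[...,2]>im[...,0]+40)&(im[...,2]>im[...,1]+30)&(L[...,2]>175)
    q=P[c];print(n,'blue world y',len(q),np.percentile(q,[0,50,100],axis=0)[:,1].round(1).tolist() if len(q) else '')
    m=(L[...,0]<-8)&(L[...,0]>-40)&(abs(L[...,1]+33)<70)&(L[...,2]>55)&(L[...,2]<260);q=L[m]
    for a,b in ((60,90),(110,130),(200,215),(235,256)):
        k=q[(q[:,2]>a)&(q[:,2]<b)]
        if len(k)>4: print(n,a,len(k),np.percentile(k,[3,50,97],axis=0).round(1).tolist())
    u,v=px(p,RAIL+RY@[0,-40,195]);o.append(cv2.resize(p['img'][v-40:v+40,u-50:u+50],(400,320),interpolation=2))
cv2.imwrite('pics/d.png',np.hstack(o)[:,:,::-1])
E
```

```text
t: 25.38
eef_pos: [397.4, -60.2, 341.5]
tcp_rot: [-3.141, -0.001, 3.083]
ft_force: [0.3, 0.6, -0.3]
opening: 0.648
grip_force: 0.0
top blue world y 90 [-117.8, -107.8, -97.2]
top 60 73 [[-24.0, -76.3, 60.4], [-22.8, -36.3, 73.4], [-21.7, 12.6, 88.8]]
top 110 53 [[-23.5, -78.7, 110.9], [-22.4, -34.5, 121.4], [-20.7, 14.1, 129.0]]
top 200 83 [[-29.8, -70.0, 200.1], [-20.4, -34.1, 202.6], [-8.4, -9.0, 212.2]]
top 235 43 [[-29.4, -42.9, 239.0], [-25.1, -32.1, 248.5], [-19.1, -21.5, 252.5]]
side blue world y 70 [-135.5, -112.8, -98.9]
side 60 147 [[-23.4, -84.5, 60.7], [-20.9, -43.8, 75.1], [-11.2, 9.8, 89.1]]
side 110 107 [[-22.6, -85.4, 111.2], [-20.4, -41.3, 119.7], [-11.2, 11.3, 129.3]]
side 200 71 [[-29.7, -72.4, 200.2], [-24.9, -45.8, 204.0], [-8.4, -13.3, 212.9]]
side 235 45 [[-29.4, -47.3, 235.5], [-25.5, -38.6, 246.5], [-17.7, -24.6, 252.7]]
```

View pics/d.png

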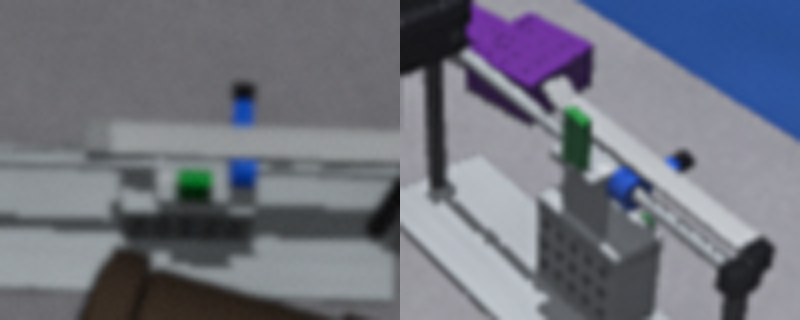

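The carrier hangs upright under the strip with its hook edge against the collar at (625,187). The collar hasn't moved and the robot is clear.

```bash
python3 -c "
from cell import env
print(env.job_done())"
```

```text
the job is handed in; nothing more can be done
None
```

I handed the job in at about 25 s: the steel carrier hangs by itself on the rail, upright and against the blue collar, which the cameras show has not shifted; the push peaked at 6.4 N, below the 9 N slip force, and the hand-in gave no verdict.

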